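# Pack the tasting gift box with the unopened samples

## Robot

A 6-joint arm with a two-finger parallel gripper is mounted at the origin on the work surface. World frame = base frame: x ahead of the robot, y to its left, z up, the work surface at z = 0. Lengths are in m, angles in rad, forces in N, time in s.
With the tool pointing down it reaches from about 0.3 to 0.875 m from the base axis. Payload 6.4 kg.
Tool frame: the origin (TCP) lies midway between the tips of the shut fingers; the grasp point (between the pads) lies 19 mm behind it; x points along the fingers, y is the direction in which the jaws open and shut, and the axes are right-handed (so a half turn about x gives the same grasp; the last joint's range is limited). The gripper opens to 85 mm and grips with 20 to 120 N. Pads are 22 mm wide; open, the fingers measure 114 mm over their backs; the gripper's body (76 mm by 85 mm) begins 54 mm behind the grasp point. The pads swing forward as they close: fully open they stand 13 mm farther back than shut.
Start: joints at [1.106, 0.181, 1.607, -0, 1.354, -0.206], TCP at [0.147, 0.556, 0.231] pointing down, gripper open.
Joint ranges: [-2.99, 2.99], [-0.89, 2.07], [0.3, 2.58], [-1.14, 4.28], [0, 2.63], [-3.12, 3.12]. Speed limits (rad/s): [2.57, 2.57, 3.01, 3.14, 3.14, 3.14].

## Interface

Orientations are given as a unit quaternion [w, x, y, z].
In Python, from bench import ctrl gives the robot as it stands.
- The arm moves only by the tool step_arm, never from a script. Its argument "motion" is a list of rows, each a list of 7 numbers: the shift along the tool's x, y, z in mm, then the turn, a rotation vector about the tool's x, y, z in degrees, then the closure in counts, from 0 (fully open) to 255 (shut). In form: [[tx, ty, tz, rx, ry, rz, hand], ...]. A call has 1 to 10 rows; each row is the pose to reach, as a shift and turn from the pose commanded when the call began, along the tool's axes at that moment; what a row does not reach only later rows make up. A row lasts 1/8 s, in which the tool goes at most 62.5 mm and 10.7 degrees, less where a joint would pass 70% of its speed; a pose out of reach is approached as far as the arm can. A call with a gripper value outside its range is refused whole. The fingers move at their own pace and stop on an object; the grip force is fixed at half the most. Time passes only in rows, so rows that repeat a pose let the fingers close. It gives the time, the measured TCP pose, the force and the opening at its end, in the units of the state.
- ctrl.get_obs(): the state, without advancing time (a new reading comes with each control period).
- ctrl.camera(name): name is "scene" or "top" or "wrist"; returns (picture, depth): 420x560x3 uint8, red, green, blue; 420x560 float32, m along the optical axis (not along the pixel's ray), 0 where there is no reading.
- ctrl.camera_info(name): a dict with "fx", "fy", "cx", "cy" (pixels), "T" (4x4, takes a point from camera to world coordinates); the wrist camera has in their place "hand_eye" (4x4, takes a point from camera to tool coordinates, whose origin is the TCP and whose axes are the tool frame's). Camera axes: x right, y down, z forward; pixel columns grow to the right and rows downward; lengths in m; the calibration is good to about 2 mm. A picture is of the moment at which its call begins: read the wrist's pose just before it. camera_info takes no time and is no camera call.
- ctrl.hand_in(): hands the job in, once; it reports no verdict.
The state is a dict: "time_s": time; "q": joint angles; "dq": joint speeds; "joint_efforts": joint torques, N m; "eef_pos": TCP position; "eef_rot": TCP orientation; "wrist_force": force on the tool from outside, world axes, zero at the start; "torque": the same for the moment, N m; "opening": opening from 0.0 (shut) to 1.0 (fully open).
Only numpy, scipy, OpenCV 4.12 (cv2) and the standard library are available. Lean on these libraries where they do the work, as an engineer would, in place of code of your own. Each camera call takes 0.05 s, during which the arm holds its last target. There are 200 camera calls.

## Task

Pack the gift box on the sample desk: put the four unopened packages (the large lidded jar, the small round tin, the square carton and the slim carton) upright into the box, each fully down in the cut-out that is made for its shape and size. Set each one down gently rather than letting it drop, and leave the opened jar and the opened carton standing where they are.

Things in the scene. Friction and masses are not known exactly. Their poses are not given: they have to be found in the camera images.
- jar_mid (a point): Centre of the large sealed jar, to be packed: glass cylinder with a paper label and a flat steel screw lid, 54 mm diameter, 72 mm tall, standing on the desk; this point is on its axis 36 mm above its underside. z is up. About 0.25 kg.
- tin_mid (a point): Centre of the small sealed round tin, to be packed: metal with a paper label and a flat metal lid, 40 mm diameter, 56 mm tall; this point is on its axis 28 mm above its underside. z is up. About 0.12 kg.
- square_mid (a point): Centre of the sealed square carton, to be packed: brown cardboard cube closed flat on top with a strip of white paper over it, 58 x 58 mm and 58 mm tall; this point is 29 mm above its underside. x and y run square to its sides (x along the paper strip), z is up. About 0.14 kg, rigid.
- slim_mid (a point): Centre of the sealed slim carton, to be packed: white paperboard box with a brown band, 66 mm long (its x), 36 mm thick (its y), 68 mm tall, flat closed top; this point is 34 mm above its underside. z is up. About 0.11 kg, rigid.
- jar_open_mid (a point): Centre of the opened jar, to be left alone: same glass and label as the large jar but without its lid, so that one looks into its open mouth at the dark contents; 54 mm diameter, 60 mm tall; this point is 30 mm above its underside. z is up.
- square_open_mid (a point): Centre of the opened square carton, to be left alone: same 58 x 58 mm cardboard carton, its four top flaps standing up and leaning outwards (77 mm tall, 76 mm across the flap tips), dark contents inside; this point is 29 mm above its underside. Axes square to its sides, z is up.
- seat_jar (a point): Floor centre of the round cut-out for the large jar, 70 mm diameter (8 mm clear all round), in one of four white 94 mm square inserts set two by two, 95 mm apart, in the brown gift box (200 x 200 mm, fixed to the desk); which insert lies where changes. 12 mm deep; flat floor 21 mm above the desk, insert top 33 mm, box rim 36 mm. x, y along the box's sides, z up.
- seat_tin (a point): Floor centre of the round cut-out for the small tin, 56 mm diameter (8 mm clear all round), in another insert of the gift box. 12 mm deep; flat floor 21 mm above the desk, insert top 33 mm, box rim 36 mm. x, y along the box's sides, z up.
- seat_square (a point): Floor centre of the square cut-out for the square carton, 74 x 74 mm (8 mm clear all round), sides along its x and y, in another insert. 12 mm deep; flat floor 21 mm above the desk, insert top 33 mm, box rim 36 mm. x, y along the box's sides, z up. The packages stand on both sides of the box, their centres at least 95 mm apart.
- seat_slim (a point): Floor centre of the oblong cut-out for the slim carton, 82 mm along its x, 52 mm along its y (8 mm clear all round), in another insert. 12 mm deep; flat floor 21 mm above the desk, insert top 33 mm, box rim 36 mm. x, y along the box's sides, z up. A rubber duck, tape roll, small stapler and note pad (under 60 mm tall) stand among the packages; taller things are farther out.
There are look-alikes about, which are no part of the job. Leave any orange look-alike of the part that bears slim_mid alone.

How it is judged:
At the end, for the whole second after the job is handed in: Each of the four sealed packages stands upright (within 0.1 rad) on the floor of its own cut-out (within 4 mm in height, 13 mm sideways of the seat's centre), released and at rest; the opened jar and the opened carton stand upright within 20 mm of where they were (horizontal distance between jar_mid and seat_jar below 0.013 m and z of jar_mid in the frame of seat_jar below 0.04 m and angle between each of jar_mid, tin_mid, square_mid, slim_mid's own z axis and vertical below 0.1 rad and linear speed of each of jar, tin, square, slim, jar_open, square_open below 0.02 m/s and horizontal distance between tin_mid and seat_tin below 0.013 m and z of tin_mid in the frame of seat_tin below 0.032 m and horizontal distance between square_mid and seat_square below 0.013 m and z of square_mid in the frame of seat_square below 0.033 m and horizontal distance between slim_mid and seat_slim below 0.013 m and z of slim_mid in the frame of seat_slim below 0.038 m and distance of each of jar_open_mid, square_open_mid from where it was at the start of the episode below 0.02 m and angle between each of jar_open_mid, square_open_mid's own z axis and vertical below 0.15 rad); the robot touches nothing.
It fails at once if a sealed package is dropped (falls freely faster than 0.7 m/s, a drop of about 25 mm) ((linear speed of jar above 0.7 m/s and contact force between jar and anything else below 0.05 N) or (linear speed of tin above 0.7 m/s and contact force between tin and anything else below 0.05 N) or (linear speed of square above 0.7 m/s and contact force between square and anything else below 0.05 N) or (linear speed of slim above 0.7 m/s and contact force between slim and anything else below 0.05 N)).
It fails at once if the opened jar is moved by more than 20 mm or tipped over (distance of jar_open_mid from where it was at the start of the episode above 0.02 m or angle between jar_open_mid's own z axis and vertical above 0.3 rad).
It fails at once if the opened carton is moved by more than 20 mm or tipped over (distance of square_open_mid from where it was at the start of the episode above 0.02 m or angle between square_open_mid's own z axis and vertical above 0.3 rad).
It also fails if it takes over 112 s, if anything falls off the work surface, if the arm or the gripper's body presses on something with over 40 N, if the wrist force passes 120 N, or if a joint passes its speed limit or range.

## Working session

There is one attempt and no reset: what is moved stays moved. The work goes in short steps, Python scripts to look and compute and a tool call to move; the robot and the scene stay as the last step left them, time stands still between calls to the robot, and variables do not carry over. Pictures are saved under pics/ and viewed, about 12 in all and at most 16, crops included, and the job is handed in when it is done.

Besides the shell and the picture viewer there is one more tool, called by a JSON object that holds its "fn" and its "kwargs", one argument or row to a line. step_arm: Moves the arm, as the interface text tells. Its arguments: {"type":"object","properties":{"motion":{"type":"array","items":{"type":"array","items":{"type":"number"}}}},"required":["motion"]}

```bash
mkdir -p pics; ls
cat > h.py <<'E'
import numpy as np, cv2
from bench import ctrl
from scipy.spatial.transform import Rotation as R
def look(n):
    o=ctrl.get_obs(); p,d=ctrl.camera(n); i=ctrl.camera_info(n)
    if 'T' in i: T=np.array(i['T'])
    else:
        q=o['eef_rot']; W=np.eye(4); W[:3,:3]=R.from_quat([q[1],q[2],q[3],q[0]]).as_matrix(); W[:3,3]=o['eef_pos']; T=W@np.array(i['hand_eye'])
    return p,d,i,T
def cloud(d,i,T):
    v,u=np.mgrid[:d.shape[0],:d.shape[1]]
    P=np.stack([(u-i['cx'])/i['fx']*d,(v-i['cy'])/i['fy']*d,d],-1)
    return P@T[:3,:3].T+T[:3,3]
def save(n,p): cv2.imwrite('pics/'+n+'.png',cv2.cvtColor(p,cv2.COLOR_RGB2BGR))
E
python3 - <<'E'
from h import *
for n in ('top','scene'):
    p,d,i,T=look(n); save(n+'0',p); np.savez(n+'0.npz',p=p,d=d,T=T,f=[i[k] for k in('fx','fy','cx','cy')])
    print(n,i['fx'],T.round(3).tolist())
o=ctrl.get_obs(); print({k:np.round(v,3).tolist() for k,v in o.items()})
E
```

```text
pics
top 382.15772174166335 [[0.002, -0.996, 0.086, 0.454], [-1.0, -0.001, 0.002, -0.062], [-0.002, -0.086, -0.996, 0.945], [0.0, 0.0, 0.0, 1.0]]
scene 385.64590752940904 [[-0.469, 0.678, -0.566, 1.121], [0.883, 0.355, -0.306, 0.281], [-0.007, -0.643, -0.766, 0.841], [0.0, 0.0, 0.0, 1.0]]
{'time_s': 0.1, 'q': [1.106, 0.181, 1.608, 0.0, 1.354, -0.206], 'dq': [-0.0, -0.001, -0.001, -0.001, 0.001, 0.0], 'joint_efforts': [0.0, -44.587, -35.224, -0.0, 0.004, -0.0], 'eef_pos': [0.147, 0.555, 0.23], 'eef_rot': [0.701, 0.091, 0.701, -0.092], 'wrist_force': [-0.128, 0.522, -0.02], 'torque': [-0.012, -0.023, -0.013], 'opening': 0.995}
```

View pics/top0.png

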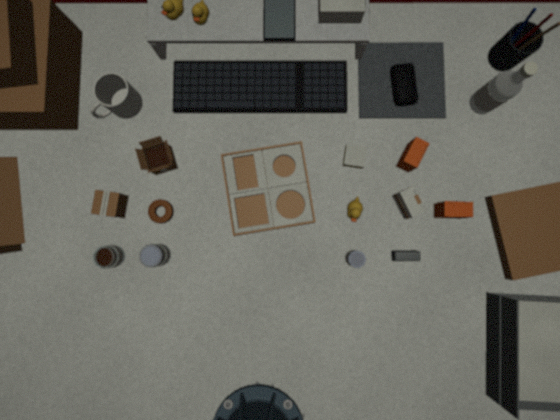

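View pics/scene0.png

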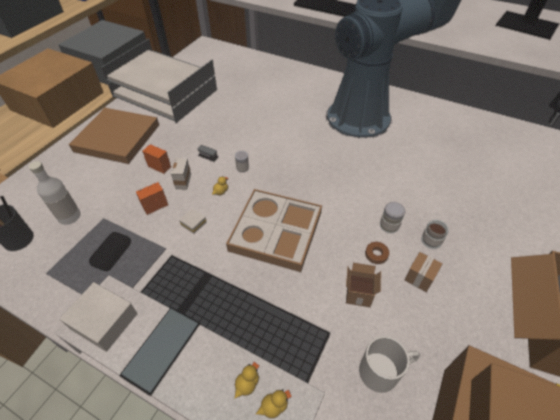

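Top view, with candidates by pixel:
- **Lidded jar:** (151,255). Look-alike: open jar at (107,256).
- **Sealed square carton:** (109,203). Look-alike: open carton at (155,154).
- **Tin:** (356,258), the only one.
- **Slim carton:** white/brown one at (407,202). Look-alikes: orange boxes at (413,153) and (458,209).
- **Cut-outs:** slim (245,171), tin (284,165), square (251,210), jar (291,204).

Next is one close crop to check these, plus a first measurement.

```bash
cat > m.py <<'E'
from h import *
z=np.load('top0.npz'); p,d,T=z['p'],z['d'],z['T']; i=dict(zip(('fx','fy','cx','cy'),z['f']))
P=cloud(d,i,T)
a=cv2.resize(p[125:275,85:185],None,fx=3.9,fy=3.9,interpolation=3); b=cv2.resize(p[125:275,325:425],None,fx=3.9,fy=3.9,interpolation=3)
save('crop1',np.hstack([a,b]))
def blob(name,u,v,h,r=22,tol=.008):
    m=np.zeros(d.shape,np.uint8); m[v-r:v+r,u-r:u+r]=(abs(P[v-r:v+r,u-r:u+r,2]-h)<tol)
    n,l,s,c=cv2.connectedComponentsWithStats(m); k=1+np.argmax(s[1:,4]); q=P[l==k]
    (x,y),(w,hh),a=cv2.minAreaRect(q[:,:2].astype(np.float32)*1000)
    print(name,'n',s[k,4],'z',np.median(q[:,2]).round(4),'mean',q[:,:2].mean(0).round(4),'rect',round(x,1),round(y,1),round(w,1),round(hh,1),round(a,1))
blob('jar',151,255,.072);blob('tin',356,258,.056);blob('square',109,203,.058);blob('slim',407,202,.068,18)
blob('jopen',107,256,.060);blob('sqopen',155,154,.07)
# cutouts: brown inside box
hsv=cv2.cvtColor(p,cv2.COLOR_RGB2HSV)
for n,u,v in(('s_slim',245,171),('s_tin',284,165),('s_sq',251,210),('s_jar',291,204)):
    m=((hsv[...,1]>75)&(hsv[...,0]<25)).astype(np.uint8)
    k,l,s,c=cv2.connectedComponentsWithStats(m,connectivity=4); L=l[v,u]; ys,xs=np.where(l==L)
    # rays onto insert top plane z=.033
    ray=np.stack([(xs-i['cx'])/i['fx'],(ys-i['cy'])/i['fy'],np.ones(len(xs))],-1)@T[:3,:3].T
    for zz in(.021,.033):
        q=T[:3,3]+ray*((zz-T[2,3])/ray[:,2])[:,None]
        r=cv2.minAreaRect(q[:,:2].astype(np.float32)*1000)
        print(n,zz,len(xs),q[:,:2].mean(0).round(4),np.round(r[0]+r[1]+(r[2],),1),'depth z',np.median(P[l==L][:,2]).round(4))
m=((P[...,2]>.028)&(P[...,2]<.042)).astype(np.uint8); m[:130]=0;m[245:]=0;m[:,:210]=0;m[:,325:]=0
print('box',np.round(sum(map(lambda t:tuple(np.atleast_1d(t)),cv2.minAreaRect(P[m>0][:,:2].astype(np.float32)*1000)),()),1))
E
python3 m.py
```

```text
jar n 433 z 0.0707 mean [0.4153 0.2407] rect 415.1 241.3 52.1 49.9 89.8
tin n 247 z 0.0552 mean [ 0.4082 -0.2304] rect 407.3 -230.3 39.1 38.9 1.6
square n 634 z 0.0562 mean [0.5367 0.3557] rect 536.9 356.6 59.4 58.4 81.3
slim n 466 z 0.0669 mean [ 0.5402 -0.3583] rect 540.6 -359.4 66.4 37.6 24.9
jopen n 122 z 0.0568 mean [0.4114 0.3491] rect 411.8 353.6 49.6 49.9 42.5
sqopen n 115 z 0.0699 mean [0.6817 0.2495] rect 681.2 250.0 9.3 52.0 17.3
s_slim 0.021 651 [0.6175 0.0332] [617.6  33.3  79.4  49.7   9.8] depth z 0.02
s_slim 0.033 651 [0.6154 0.032 ] [615.5  32.1  78.4  49.1   9.8] depth z 0.02
s_tin 0.021 360 [ 0.633 -0.061] [ 6.323e+02 -6.090e+01  4.960e+01  5.150e+01  1.000e-01] depth z 0.02
s_tin 0.033 360 [ 0.6307 -0.061 ] [ 6.30e+02 -6.09e+01  4.90e+01  5.08e+01  1.00e-01] depth z 0.02
s_sq 0.021 877 [0.5231 0.0174] [523.2  17.5  71.9  72.6   9.3] depth z 0.0201
s_sq 0.033 877 [0.5223 0.0164] [522.3  16.5  71.   71.7   9.3] depth z 0.0201
s_jar 0.021 600 [ 0.5387 -0.0771] [ 5.389e+02 -7.800e+01  6.340e+01  6.560e+01  1.000e-01] depth z 0.0199
s_jar 0.033 600 [ 0.5376 -0.0769] [ 5.378e+02 -7.780e+01  6.260e+01  6.470e+01  1.000e-01] depth z 0.0199
box [576.4 -22.6 200.1 200.4   9.4]
```

View pics/crop1.png

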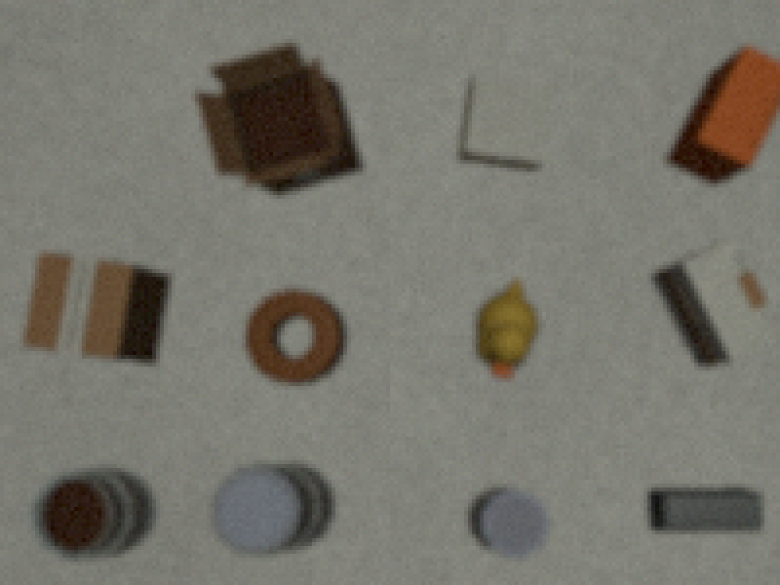

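The crop confirms the choice: flat lid jar, strip-sealed carton, round tin, white slim carton with brown band. The sizes match (52/39/58/66x37 mm), and the box centre and angle agree with the four cut-outs. Next I'll write a move calculator.

```bash
cat > go.py <<'E'
import sys
from h import *
# go.py x y z(mm) jawdeg [x y z jaw ...]: prints tool-frame shifts/turns from current pose
def W(o):
    q=o['eef_rot']; return R.from_quat([q[1],q[2],q[3],q[0]])
if __name__=='__main__':
    o=ctrl.get_obs(); r=W(o); M=r.as_matrix(); a=list(map(float,sys.argv[1:]))
    print('t',o['time_s'],'pos',np.round(np.array(o['eef_pos'])*1000,1),'jaw',np.degrees(np.arctan2(M[1,1],M[0,1])).round(1),'open',round(o['opening'],3),'F',np.round(o['wrist_force'],1),'q',np.round(o['q'],2))
    for k in range(0,len(a),4):
        x,y,z,j=a[k:k+4]; c=[]
        for jj in(j,j+180):
            t=np.radians(jj); X=np.array([0,0,-1.]); Y=np.array([np.cos(t),np.sin(t),0]); D=np.stack([X,Y,np.cross(X,Y)],1)
            c.append(np.degrees((r.inv()*R.from_matrix(D)).as_rotvec()))
        c=min(c,key=np.linalg.norm)
        print(a[k:k+4],'shift',(M.T@(np.array([x,y,z])-np.array(o['eef_pos'])*1000)).round(1),'turn',c.round(1))
E
python3 go.py 415 241 140 9.4 415 241 20 9.4
```

```text
t 0.1 pos [146.9 555.4 230.5] jaw 75.2 open 0.995 F [-0.1  0.5 -0. ] q [ 1.11  0.18  1.61  0.    1.35 -0.21]
[415.0, 241.0, 140.0, 9.4] shift [  90.7 -235.2  339.7] turn [65.8  0.   0.1]
[415.0, 241.0, 20.0, 9.4] shift [ 210.7 -235.   339.7] turn [65.8  0.   0.1]
```

{"fn": "step_arm", "kwargs": {
  "motion": [
    [40,-118,170,33,0,0,0],
    [60,-235,340,66,0,0,0],
    [60,-235,340,66,0,0,0],
    [60,-235,340,66,0,0,0],
    [60,-235,340,66,0,0,0],
    [60,-235,340,66,0,0,0],
    [60,-235,340,66,0,0,0],
    [60,-235,340,66,0,0,0],
    [60,-235,340,66,0,0,0],
    [60,-235,340,66,0,0,0]
  ]
}}

```text
time_s: 1.35
eef_pos: [0.4149, 0.2426, 0.1713]
eef_rot: [0.539, 0.458, 0.539, -0.458]
wrist_force: [-1.0, 0.2, -0.8]
opening: 0.998
```

```bash
cat > wl.py <<'E'
from h import *
import sys
name,x,y,h=sys.argv[1],*map(float,sys.argv[2:5])
p,d,i,T=look('wrist'); P=cloud(d,i,T); save(name,p)
m=((abs(P[...,2]-h)<.008)&(np.hypot(P[...,0]-x,P[...,1]-y)<.06)&(d>0)).astype(np.uint8)
n,l,s,c=cv2.connectedComponentsWithStats(m); k=1+np.argmax(s[1:,4]); q=P[l==k]
print('n',s[k].tolist(),'z',np.median(q[:,2]).round(4),'mean',q.mean(0).round(4),cv2.minAreaRect(q[:,:2].astype(np.float32)*1000))
E
python3 wl.py w_jar .415 .241 .072; python3 go.py 415 241 20 9.4
```

```text
n [248, 173, 63, 62, 2993] z 0.072 mean [0.4162 0.2458 0.0718] ((416.5504455566406, 244.23382568359375), (52.24235916137695, 51.75551986694336), 41.35150146484375)
t 1.4 pos [415.  242.6 171.4] jaw 9.3 open 0.998 F [ 1.4  0.3 -0.8] q [0.28 0.03 1.9  0.   1.21 0.12]
[415.0, 241.0, 20.0, 9.4] shift [151.4  -0.2   1.7] turn [-0.1 -0.  -0. ]
```

{"fn": "step_arm", "kwargs": {
  "motion": [
    [60,1.5,0,0,0,0,0],
    [115,1.5,0,0,0,0,0],
    [150,1.5,0,0,0,0,0],
    [150,1.5,0,0,0,0,0],
    [150,1.5,0,0,0,0,255],
    [150,1.5,0,0,0,0,255],
    [150,1.5,0,0,0,0,255],
    [150,1.5,0,0,0,0,255],
    [150,1.5,0,0,0,0,255],
    [150,1.5,0,0,0,0,255]
  ]
}}

```text
time_s: 2.65
eef_pos: [0.4187, 0.2427, 0.0236]
eef_rot: [0.539, 0.46, 0.538, -0.457]
wrist_force: [-1.4, 0.6, 5.3]
opening: 0.616
```

```bash
python3 go.py 416 243 150 9.4 537 -77 150 9.4 537 -77 41 9.4
```

```text
t 2.65 pos [418.7 242.7  23.6] jaw 9.2 open 0.616 F [-1.4  0.6  5.3] q [0.28 0.29 1.97 0.   0.88 0.12]
[416.0, 243.0, 150.0, 9.4] shift [-126.4   -2.1   -0.9] turn [-0.2 -0.  -0.2]
[537.0, -77.0, 150.0, 9.4] shift [-126.5   66.3  334.4] turn [-0.2 -0.  -0.2]
[537.0, -77.0, 41.0, 9.4] shift [-17.5  65.9 334.4] turn [-0.2 -0.  -0.2]
```

{"fn": "step_arm", "kwargs": {
  "motion": [
    [-20,0,0,0,0,0,255],
    [-75,0,0,0,0,0,255],
    [-125,5,30,0,0,0,255],
    [-125,16,80,0,0,0,255],
    [-125,27,135,0,0,0,255],
    [-125,38,190,0,0,0,255],
    [-125,49,245,0,0,0,255],
    [-125,60,300,0,0,0,255],
    [-125,66,334,0,0,0,255],
    [-125,66,334,0,0,0,255]
  ]
}}

```text
time_s: 3.9
eef_pos: [0.5365, -0.08, 0.1475]
eef_rot: [0.538, 0.46, 0.537, -0.459]
wrist_force: [-0.6, 0.3, -2.6]
opening: 0.623
```

```bash
cat > box.py <<'E'
from h import *
import sys
# wrist view: cutouts and box rim measured from close by
p,d,i,T=look('wrist'); P=cloud(d,i,T); save(sys.argv[1],p)
b=np.array([.5764,-.0226]); t=np.radians(9.4); E=np.array([[np.cos(t),np.sin(t)],[-np.sin(t),np.cos(t)]])
L=(P[...,:2]-b)@E.T
m=(abs(P[...,2]-.036)<.004)&(abs(L)<.115).all(-1)&(d>0)
print('rim/insert extent local x,y:',np.percentile(L[m],[.5,99.5],axis=0).round(4).tolist(),m.sum())
f=((abs(P[...,2]-.021)<.004)&(abs(L)<.095).all(-1)&(d>0)).astype(np.uint8)
n,l,s,c=cv2.connectedComponentsWithStats(f)
for k in range(1,n):
    if s[k,4]>300:
        q=P[l==k]; r=cv2.minAreaRect(q[:,:2].astype(np.float32)*1000); print(s[k].tolist(),q.mean(0).round(4),np.round(r[0]+r[1]+(r[2],),1))
E
python3 box.py w_box; python3 go.py 537 -77 45 9.4
```

```text
rim/insert extent local x,y: [[-0.0983, -0.0973], [0.1008, 0.1008]] 28768
[230, 27, 98, 102, 9315] [0.5224 0.0203 0.0211] [522.7  18.3  74.5  74.5   9.4]
[347, 42, 109, 72, 7138] [0.6185 0.0351 0.0211] [618.   34.   81.4  52.3   9.5]
[241, 157, 78, 61, 3473] [ 0.5377 -0.0697  0.021 ] [537.6 -70.   70.   54.7   6.2]
[356, 165, 61, 58, 2717] [ 0.6345 -0.0609  0.0212] [633.7 -61.3  53.5  53.   21. ]
t 3.95 pos [535.8 -78.3 147.1] jaw 9.0 open 0.616 F [-1.1  0.3 -3.2] q [-0.36  0.2   1.77  0.    1.17 -0.52]
[537.0, -77.0, 45.0, 9.4] shift [102.1   1.3  -1.1] turn [-0.4  0.  -0.1]
```

{"fn": "step_arm", "kwargs": {
  "motion": [
    [50,2.5,-2,0,0,0,255],
    [85,2.5,-2,0,0,0,255],
    [95,2.5,-2,0,0,0,255],
    [98,2.5,-2,0,0,0,255],
    [100,2.5,-2,0,0,0,255],
    [102,2.5,-2,0,0,0,255],
    [102,2.5,-2,0,0,0,255]
  ]
}}

```text
time_s: 4.82
eef_pos: [0.5381, -0.0751, 0.0449]
eef_rot: [0.539, 0.459, 0.538, -0.458]
wrist_force: [-0.2, -0.7, -2.9]
opening: 0.616
```

{"fn": "step_arm", "kwargs": {
  "motion": [
    [1,0,0,0,0,0,255],
    [2,0,0,0,0,0,255],
    [2,0,0,0,0,0,255]
  ]
}}

```text
time_s: 5.2
eef_pos: [0.5382, -0.0751, 0.0446]
eef_rot: [0.539, 0.458, 0.538, -0.458]
wrist_force: [-7.9, 1.3, 15.6]
opening: 0.62
```

{"fn": "step_arm", "kwargs": {
  "motion": [
    [0,0,0,0,0,0,30],
    [0,0,0,0,0,0,30],
    [0,0,0,0,0,0,30],
    [-30,0,0,0,0,0,30],
    [-80,0,0,0,0,0,30],
    [-130,0,0,0,0,0,30],
    [-130,0,0,0,0,0,0],
    [-130,0,0,0,0,0,0]
  ]
}}

```text
time_s: 6.2
eef_pos: [0.5374, -0.0748, 0.1718]
eef_rot: [0.538, 0.458, 0.539, -0.458]
wrist_force: [1.1, 0.6, -0.7]
opening: 0.998
```

```bash
python3 wl.py w_jarset .538 -.076 .093; python3 go.py 408 -230 150 9.4
python3 - <<'E'
from h import *
p,d,i,T=look('top');P=cloud(d,i,T);save('top1',p)
m=(abs(P[...,2]-.092)<.008)&(np.hypot(P[...,0]-.538,P[...,1]+.077)<.06)
print(m.sum(),P[m].mean(0))
E
```

```text
n [244, 179, 68, 67, 3467] z 0.093 mean [ 0.5372 -0.0718  0.0928] ((537.33447265625, -73.22767639160156), (51.591915130615234, 51.92259979248047), 50.1286506652832)
t 6.25 pos [536.8 -74.6 170.9] jaw 9.2 open 1.002 F [ 0.   0.1 -0.1] q [-0.36  0.17  1.75 -0.    1.23 -0.52]
[408.0, -230.0, 150.0, 9.4] shift [  21.1 -151.9  132.9] turn [-0.2 -0.1  0.1]
2 [ 0.51561812 -0.06114868  0.08929947]
```

View pics/w_jarset.png

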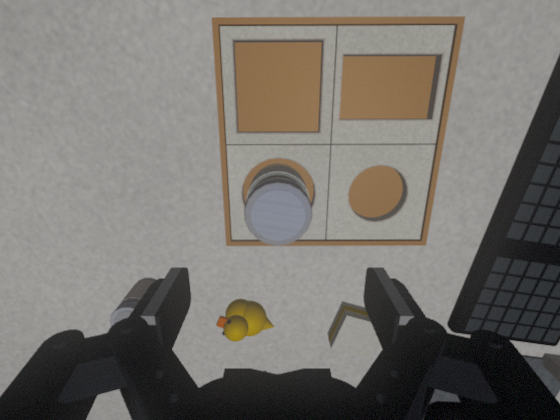

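The jar is seated: lid at z 0.093 m, the right height, at wrist pixel (278,212), about 2 mm off centre. Next is the tin.

{"fn": "step_arm", "kwargs": {
  "motion": [
    [0,-50,44,0,0,0,0],
    [0,-100,88,0,0,0,0],
    [10,-152,133,0,0,0,0],
    [20,-152,133,0,0,0,0],
    [20,-152,133,0,0,0,0],
    [20,-152,133,0,0,0,0]
  ]
}}

```text
time_s: 7.05
eef_pos: [0.4094, -0.2294, 0.1519]
eef_rot: [0.538, 0.458, 0.539, -0.458]
wrist_force: [-0.5, 0.1, 0.3]
opening: 1.0
```

```bash
python3 wl.py w_tin .408 -.230 .056; python3 go.py 408 -229 15 9.4
```

```text
n [252, 183, 49, 48, 1831] z 0.0559 mean [ 0.4084 -0.2277  0.0558] ((408.3932800292969, -228.90478515625), (39.8427734375, 39.54413604736328), 55.27964782714844)
t 7.1 pos [ 409.7 -229.4  152.2] jaw 9.3 open 1.004 F [ 0.5 -0.3 -0.3] q [-0.76  0.03  1.94  0.    1.17 -0.93]
[408.0, -229.0, 15.0, 9.4] shift [137.2  -1.6  -0.6] turn [-0.1 -0.  -0. ]
```

{"fn": "step_arm", "kwargs": {
  "motion": [
    [55,-1.5,0,0,0,0,0],
    [105,-1.5,0,0,0,0,0],
    [136,-1.5,0,0,0,0,0],
    [136,-1.5,0,0,0,0,0],
    [136,-1.5,0,0,0,0,255],
    [136,-1.5,0,0,0,0,255],
    [136,-1.5,0,0,0,0,255],
    [136,-1.5,0,0,0,0,255],
    [136,-1.5,0,0,0,0,255],
    [136,-1.5,0,0,0,0,255]
  ]
}}

```text
time_s: 8.35
eef_pos: [0.4086, -0.2316, 0.0181]
eef_rot: [0.539, 0.458, 0.537, -0.458]
wrist_force: [-0.1, 1.7, 6.6]
opening: 0.454
```

```bash
python3 go.py 633 -60.5 165 9.4
```

```text
t 8.35 pos [ 408.6 -231.6   18.1] jaw 9.2 open 0.454 F [-0.1  1.7  6.6] q [-0.77  0.27  2.01  0.    0.86 -0.93]
[633.0, -60.5, 165.0, 9.4] shift [-146.7  249.1 -132.8] turn [-0.2  0.1 -0.1]
```

{"fn": "step_arm", "kwargs": {
  "motion": [
    [-30,0,0,0,0,0,255],
    [-85,0,0,0,0,0,255],
    [-140,20,-10,0,0,0,255],
    [-145,65,-35,0,0,0,255],
    [-145,115,-62,0,0,0,255],
    [-145,165,-88,0,0,0,255],
    [-145,215,-115,0,0,0,255],
    [-145,249,-133,0,0,0,255],
    [-145,249,-133,0,0,0,255],
    [-145,249,-133,0,0,0,255]
  ]
}}

```text
time_s: 9.6
eef_pos: [0.6313, -0.0599, 0.1614]
eef_rot: [0.538, 0.458, 0.539, -0.459]
wrist_force: [0.4, -1.1, -0.5]
opening: 0.452
```

```bash
python3 go.py 633 -60.5 39 9.4
```

```text
t 9.6 pos [631.3 -59.9 161.4] jaw 9.2 open 0.452 F [ 0.4 -1.1 -0.5] q [-0.28  0.38  1.51 -0.    1.26 -0.44]
[633.0, -60.5, 39.0, 9.4] shift [122.4   1.6   0.8] turn [-0.2  0.   0. ]
```

{"fn": "step_arm", "kwargs": {
  "motion": [
    [55,1.5,1,0,0,0,255],
    [98,1.5,1,0,0,0,255],
    [112,1.5,1,0,0,0,255],
    [117,1.5,1,0,0,0,255],
    [120,1.5,1,0,0,0,255],
    [122,1.5,1,0,0,0,255],
    [122,1.5,1,0,0,0,255]
  ]
}}

```text
time_s: 10.48
eef_pos: [0.6342, -0.0605, 0.0402]
eef_rot: [0.539, 0.459, 0.538, -0.458]
wrist_force: [-0.2, -0.3, -1.3]
opening: 0.453
```

{"fn": "step_arm", "kwargs": {
  "motion": [
    [1,0,0,0,0,0,255],
    [2,0,0,0,0,0,255],
    [2,0,0,0,0,0,255]
  ]
}}

```text
time_s: 10.85
eef_pos: [0.6341, -0.0604, 0.0391]
eef_rot: [0.539, 0.458, 0.538, -0.458]
wrist_force: [-4.4, 1.3, 9.0]
opening: 0.452
```

Contact; release and lift.

{"fn": "step_arm", "kwargs": {
  "motion": [
    [0,0,0,0,0,0,75],
    [0,0,0,0,0,0,75],
    [0,0,0,0,0,0,75],
    [-30,0,0,0,0,0,75],
    [-80,0,0,0,0,0,75],
    [-130,0,0,0,0,0,75],
    [-130,0,0,0,0,0,75]
  ]
}}

```text
time_s: 11.72
eef_pos: [0.6369, -0.0613, 0.1729]
eef_rot: [0.542, 0.46, 0.535, -0.457]
wrist_force: [0.1, -1.4, -0.3]
opening: 0.706
```

```bash
python3 wl.py w_tinset .634 -.060 .077; python3 go.py 541 -358 155 114.9
```

```text
n [248, 179, 49, 48, 1851] z 0.0769 mean [ 0.6331 -0.0569  0.0768] ((633.12158203125, -58.149017333984375), (39.48296356201172, 40.03828048706055), 7.636435031890869)
t 11.775 pos [635.1 -60.8 169.8] jaw 9.2 open 0.713 F [-0.  -0.3 -0.9] q [-0.28  0.37  1.5  -0.    1.27 -0.44]
[541.0, -358.0, 155.0, 114.9] shift [  14.7 -140.4  278.3] turn [74.3 -0.1 -0.3]
```

Tin seated (z 0.077, at 633,-58). Now the slim carton.

{"fn": "step_arm", "kwargs": {
  "motion": [
    [0,-28,55,10,0,0,75],
    [0,-56,111,20,0,0,75],
    [0,-84,167,30,0,0,75],
    [0,-112,222,40,0,0,75],
    [8,-140,278,50,0,0,75],
    [15,-140,278,60,0,0,75],
    [15,-140,278,70,0,0,75],
    [15,-140,278,74,0,0,75],
    [15,-140,278,74,0,0,75],
    [15,-140,278,74,0,0,75]
  ]
}}

```text
time_s: 13.02
eef_pos: [0.5393, -0.3567, 0.1511]
eef_rot: [-0.154, -0.69, -0.155, 0.69]
wrist_force: [1.5, 0.0, 0.1]
opening: 0.705
```

```bash
python3 wl.py w_slim .541 -.358 .068; python3 go.py 541 -358 20 114.9
```

```text
n [257, 168, 48, 81, 3704] z 0.0675 mean [ 0.5441 -0.3567  0.0675] ((541.9656982421875, -357.71075439453125), (66.17593383789062, 36.133140563964844), 25.723424911499023)
t 13.075 pos [ 539.5 -356.8  151.4] jaw -64.8 open 0.705 F [-0.5 -0.3 -0.1] q [-0.77  0.41  1.48  0.    1.25  0.36]
[541.0, -358.0, 20.0, 114.9] shift [131.4   1.9  -1. ] turn [0.3 0.  0.1]
```

View pics/w_slim.png

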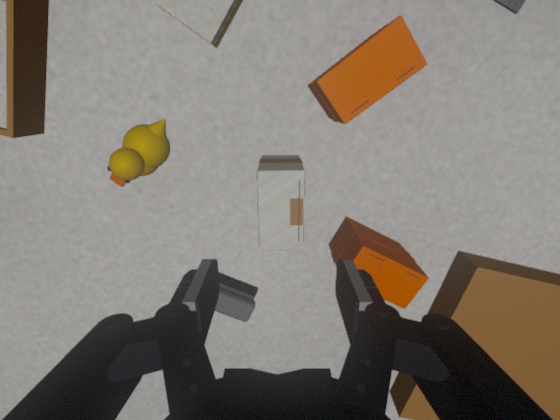

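Run:
```python
from h import *
p,d,i,T=look('wrist');P=cloud(d,i,T)
c=np.array([.5415,-.358]);t=np.radians(25.3);e=np.array([np.cos(t),np.sin(t)]);n=np.array([-e[1],e[0]])
a=(P[...,:2]-c)@e; b=(P[...,:2]-c)@n
for s in(1,-1):
    m=(d>0)&(P[...,2]>.006)&(P[...,2]<.08)&(abs(a)<.016)&(b*s>.021)&(b*s<.08)
    print(s,m.sum(), (b*s)[m].min() if m.any() else None)
```

```text
1 0 None
-1 0 None
```

{"fn": "step_arm", "kwargs": {
  "motion": [
    [50,2,-1,0,0,0,75],
    [100,2,-1,0,0,0,75],
    [130,2,-1,0,0,0,75],
    [130,2,-1,0,0,0,75],
    [130,2,-1,0,0,0,255],
    [130,2,-1,0,0,0,255],
    [130,2,-1,0,0,0,255],
    [130,2,-1,0,0,0,255],
    [130,2,-1,0,0,0,255]
  ]
}}

```text
time_s: 14.25
eef_pos: [0.5427, -0.3597, 0.0246]
eef_rot: [0.155, 0.691, 0.153, -0.689]
wrist_force: [-0.6, 0.6, 6.8]
opening: 0.414
```

```bash
python3 go.py 617 33.5 165 99.4
```

```text
t 14.25 pos [ 542.7 -359.7   24.6] jaw -64.8 open 0.414 F [-0.6  0.6  6.8] q [-0.77  0.58  1.53  0.    1.03  0.36]
[617.0, 33.5, 165.0, 99.4] shift [-141.2 -323.8 -234.7] turn [15.8 -0.1 -0.2]
```

{"fn": "step_arm", "kwargs": {
  "motion": [
    [-30,0,0,0,0,0,255],
    [-90,0,0,0,0,0,255],
    [-140,-40,-29,2,0,0,255],
    [-140,-85,-62,4,0,0,255],
    [-140,-130,-94,7,0,0,255],
    [-140,-175,-127,10,0,0,255],
    [-140,-220,-160,13,0,0,255],
    [-140,-265,-192,16,0,0,255],
    [-140,-305,-221,16,0,0,255],
    [-140,-324,-235,16,0,0,255]
  ]
}}

```text
time_s: 15.5
eef_pos: [0.6163, 0.0375, 0.1626]
eef_rot: [0.057, 0.705, 0.058, -0.705]
wrist_force: [0.5, -0.8, -1.1]
opening: 0.414
```

{"fn": "step_arm", "kwargs": {
  "motion": [
    [0,0,0,0,0,0,255],
    [0,0,0,0,0,0,255]
  ]
}}

```text
time_s: 15.75
eef_pos: [0.6162, 0.034, 0.1624]
eef_rot: [-0.057, -0.705, -0.056, 0.705]
wrist_force: [-1.2, -0.9, -0.5]
opening: 0.413
```

```bash
python3 go.py 617 33.5 46 99.4
```

```text
t 15.75 pos [616.2  34.  162.4] jaw -80.8 open 0.413 F [-1.2 -0.9 -0.5] q [-0.14  0.34  1.56 -0.    1.25  1.27]
[617.0, 33.5, 46.0, 99.4] shift [116.4   0.6  -0.8] turn [-0.2  0.  -0. ]
```

{"fn": "step_arm", "kwargs": {
  "motion": [
    [55,0.5,-1,0,0,0,255],
    [92,0.5,-1,0,0,0,255],
    [106,0.5,-1,0,0,0,255],
    [111,0.5,-1,0,0,0,255],
    [114,0.5,-1,0,0,0,255],
    [116,0.5,-1,0,0,0,255],
    [116,0.5,-1,0,0,0,255]
  ]
}}

```text
time_s: 16.62
eef_pos: [0.618, 0.0343, 0.0471]
eef_rot: [0.057, 0.705, 0.056, -0.704]
wrist_force: [0.1, 0.0, -1.0]
opening: 0.414
```

{"fn": "step_arm", "kwargs": {
  "motion": [
    [1,0,0,0,0,0,255],
    [2,0,0,0,0,0,255],
    [2,0,0,0,0,0,255]
  ]
}}

```text
time_s: 17.0
eef_pos: [0.6178, 0.0343, 0.0456]
eef_rot: [0.057, 0.705, 0.057, -0.705]
wrist_force: [-3.7, -0.0, 7.6]
opening: 0.413
```

{"fn": "step_arm", "kwargs": {
  "motion": [
    [0,0,0,0,0,0,85],
    [0,0,0,0,0,0,85],
    [0,0,0,0,0,0,85],
    [-30,0,0,0,0,0,85],
    [-80,0,0,0,0,0,85],
    [-130,0,0,0,0,0,85],
    [-130,0,0,0,0,0,0],
    [-130,0,0,0,0,0,0]
  ]
}}

```text
time_s: 18.0
eef_pos: [0.6171, 0.0343, 0.1738]
eef_rot: [-0.057, -0.705, -0.057, 0.705]
wrist_force: [-0.5, -0.3, -1.4]
opening: 1.0
```

```bash
python3 wl.py w_slimset .618 .034 .089; python3 go.py 537 357 150 81.3
```

```text
n [253, 169, 48, 81, 3681] z 0.0886 mean [0.6197 0.0354 0.0885] ((617.3746337890625, 35.043846130371094), (66.52247619628906, 36.10337448120117), 9.307953834533691)
t 18.05 pos [616.5  34.4 172.8] jaw -80.8 open 0.997 F [-0.9 -0.1 -0.5] q [-0.14  0.33  1.55 -0.    1.27  1.27]
[537.0, 357.0, 150.0, 81.3] shift [  23.1 -331.1   27. ] turn [17.9  0.1  0. ]
```

{"fn": "step_arm", "kwargs": {
  "motion": [
    [0,-55,4,3,0,0,0],
    [0,-110,9,6,0,0,0],
    [0,-165,13,9,0,0,0],
    [0,-220,18,12,0,0,0],
    [0,-275,22,15,0,0,0],
    [10,-331,27,18,0,0,0],
    [23,-331,27,18,0,0,0],
    [23,-331,27,18,0,0,0],
    [23,-331,27,18,0,0,0],
    [23,-331,27,18,0,0,0]
  ]
}}

```text
time_s: 19.3
eef_pos: [0.5389, 0.3555, 0.1517]
eef_rot: [-0.055, 0.705, -0.055, -0.705]
wrist_force: [-0.7, -0.6, 0.7]
opening: 0.998
```

```bash
python3 wl.py w_sq .537 .357 .058; python3 go.py 537.5 357.5 15 81.3
```

```text
n [236, 172, 74, 71, 4893] z 0.0577 mean [0.541  0.3586 0.0576] ((538.8050537109375, 358.9270324707031), (58.13792419433594, 59.23241424560547), 81.99258422851562)
t 19.35 pos [538.9 355.7 151.9] jaw -98.9 open 1.001 F [-0.3  0.   0.6] q [ 0.4   0.41  1.49 -0.    1.25  2.13]
[537.5, 357.5, 15.0, 81.3] shift [136.9  -1.5   1.7] turn [-0.2 -0.   0. ]
```

View pics/w_sq.png

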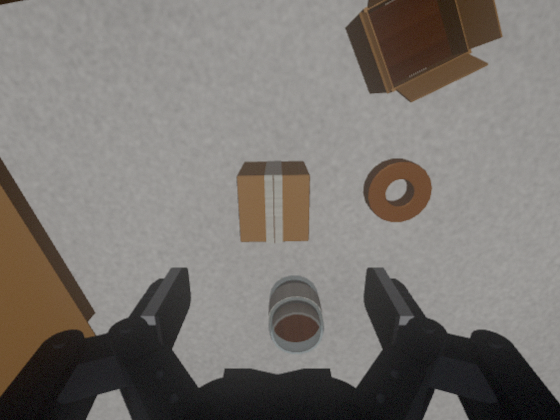

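{"fn": "step_arm", "kwargs": {
  "motion": [
    [50,-2,1,0,0,0,0],
    [100,-2,1,0,0,0,0],
    [136,-2,1,0,0,0,0],
    [136,-2,1,0,0,0,0],
    [136,-2,1,0,0,0,0],
    [136,-2,1,0,0,0,255],
    [136,-2,1,0,0,0,255],
    [136,-2,1,0,0,0,255],
    [136,-2,1,0,0,0,255],
    [136,-2,1,0,0,0,255]
  ]
}}

```text
time_s: 20.6
eef_pos: [0.539, 0.3596, 0.0177]
eef_rot: [-0.055, 0.706, -0.054, -0.704]
wrist_force: [-0.1, -0.0, 7.4]
opening: 0.671
```

```bash
python3 go.py 522.3 17.5 165 99.4
```

```text
t 20.6 pos [539.  359.6  17.7] jaw -98.8 open 0.671 F [-0.1 -0.   7.4] q [ 0.41  0.59  1.54 -0.    1.02  2.13]
[522.3, 17.5, 165.0, 99.4] shift [-147.8  340.3  -36.5] turn [-18.2  -0.2   0.1]
```

{"fn": "step_arm", "kwargs": {
  "motion": [
    [-30,0,0,0,0,0,255],
    [-90,0,0,0,0,0,255],
    [-146,40,-4,-2,0,0,255],
    [-146,90,-10,-5,0,0,255],
    [-146,145,-15,-8,0,0,255],
    [-146,200,-21,-11,0,0,255],
    [-146,255,-27,-14,0,0,255],
    [-146,310,-33,-18,0,0,255],
    [-146,340,-37,-18,0,0,255],
    [-146,340,-37,-18,0,0,255]
  ]
}}

```text
time_s: 21.85
eef_pos: [0.5218, 0.0152, 0.1618]
eef_rot: [0.055, 0.705, 0.055, -0.705]
wrist_force: [0.3, 0.1, -1.5]
opening: 0.673
```

```bash
python3 go.py 522.3 17.5 39 99.4
```

```text
t 21.85 pos [521.8  15.2 161.8] jaw -81.0 open 0.673 F [ 0.3  0.1 -1.5] q [-0.2   0.14  1.81 -0.    1.2   1.22]
[522.3, 17.5, 39.0, 99.4] shift [122.8  -2.2  -0.8] turn [-0.4 -0.  -0. ]
```

{"fn": "step_arm", "kwargs": {
  "motion": [
    [55,-2,-1,0,0,0,255],
    [98,-2,-1,0,0,0,255],
    [112,-2,-1,0,0,0,255],
    [117,-2,-1,0,0,0,255],
    [120,-2,-1,0,0,0,255],
    [122,-2,-1,0,0,0,255],
    [122,-2,-1,0,0,0,255]
  ]
}}

```text
time_s: 22.72
eef_pos: [0.523, 0.0192, 0.0401]
eef_rot: [0.057, 0.705, 0.056, -0.704]
wrist_force: [-0.8, 0.1, -1.3]
opening: 0.67
```

{"fn": "step_arm", "kwargs": {
  "motion": [
    [1,0,0,0,0,0,255],
    [2,0,0,0,0,0,255],
    [2,0,0,0,0,0,255]
  ]
}}

```text
time_s: 23.1
eef_pos: [0.5228, 0.0192, 0.0387]
eef_rot: [0.057, 0.705, 0.056, -0.705]
wrist_force: [-5.2, 0.3, 11.6]
opening: 0.674
```

Contact made at the expected height. Release gently, lift, and back away toward the robot side so the cameras see the box.

{"fn": "step_arm", "kwargs": {
  "motion": [
    [0,0,0,0,0,0,30],
    [0,0,0,0,0,0,30],
    [0,0,0,0,0,0,30],
    [-30,0,0,0,0,0,30],
    [-80,0,0,0,0,0,30],
    [-135,0,0,0,0,0,30],
    [-190,0,0,0,0,0,30],
    [-190,0,50,0,0,0,30],
    [-190,0,100,0,0,0,30],
    [-190,0,100,0,0,0,30]
  ]
}}

```text
time_s: 24.35
eef_pos: [0.4208, 0.0036, 0.2267]
eef_rot: [-0.056, -0.704, -0.056, 0.705]
wrist_force: [-0.2, -0.7, -0.8]
opening: 0.88
```

Run:
```python
from h import *
p,d,i,T=look('wrist');P=cloud(d,i,T);save('w_end',p)
pt,dt,it,Tt=look('top');Pt=cloud(dt,it,Tt);save('top_end',pt)
def b(n,P,d,x,y,h):
    m=((abs(P[...,2]-h)<.008)&(np.hypot(P[...,0]-x,P[...,1]-y)<.05)&(d>0)).astype(np.uint8)
    k,l,s,c=cv2.connectedComponentsWithStats(m)
    if k<2: print(n,'none');return
    k=1+np.argmax(s[1:,4]);q=P[l==k];r=cv2.minAreaRect(q[:,:2].astype(np.float32)*1000)
    A=np.c_[q[:,:2],np.ones(len(q))];f=np.linalg.lstsq(A,q[:,2],rcond=None)[0]
    print(n,s[k,4],'z',np.median(q[:,2]).round(4),np.round(r[0]+r[1]+(r[2],),1),'tilt',np.hypot(*f[:2]).round(3))
for nm,PP,dd in(('wrist',P,d),('top',Pt,dt)):
    print(nm)
    b('jar',PP,dd,.538,-.076,.093);b('tin',PP,dd,.633,-.06,.077);b('sq',PP,dd,.5225,.018,.079);b('slim',PP,dd,.617,.034,.089)
b('jopen',Pt,dt,.4114,.349,.060);b('sqopen',Pt,dt,.6817,.2495,.07)
print(ctrl.get_obs()['time_s'])
```

```text
wrist
jar 3467 z 0.0929 [537.9 -73.3  51.3  52.4  10. ] tilt 0.019
tin none
sq 4796 z 0.0787 [523.2  20.1  58.2  58.2   9.3] tilt 0.001
slim none
top
jar 427 z 0.092 [536.  -75.7  49.5  51.8  89.8] tilt 0.003
tin 240 z 0.0759 [632.2 -59.8  37.   40.2  90. ] tilt 0.036
sq 652 z 0.0778 [521.4  18.2  58.1  58.    9.5] tilt 0.005
slim 463 z 0.0875 [615.8  33.4  66.4  36.1   9.2] tilt 0.005
jopen 124 z 0.0568 [411.9 354.1  50.8  50.4   0.8] tilt 0.013
sqopen 117 z 0.0691 [681.3 249.5  10.2  52.   18.4] tilt 1.612
24.45
```

View pics/w_end.png

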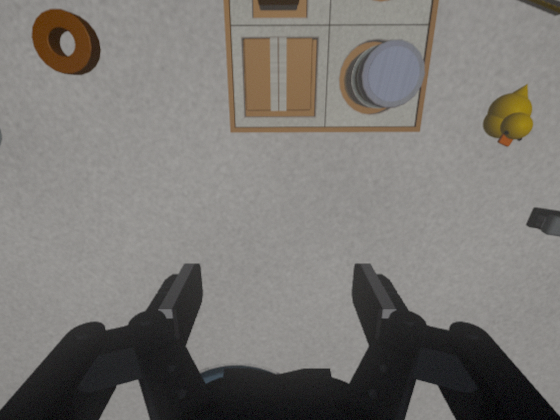

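View pics/top_end.png

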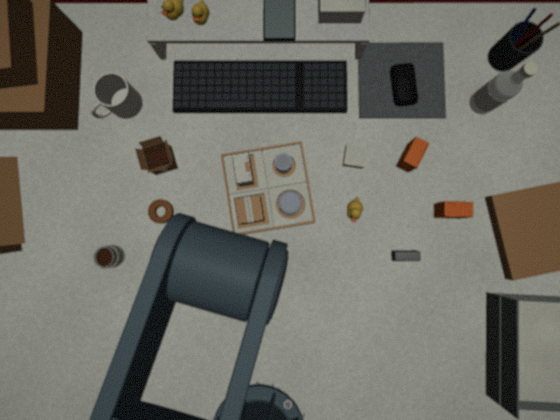

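All four packages are in their cut-outs: jar (291,203), tin (284,163), square (250,209) and slim (243,170). The opened jar (107,256) and opened carton (155,154) haven't moved, and the arm is clear. Handing in.

```bash
python3 -c "
from bench import ctrl
print(ctrl.hand_in())"
```

```text
the job is handed in; nothing more can be done
None
```

All four sealed packages are packed, and I handed the job in at about 24.5 s of the 112 s allowed; the hand-in gives no verdict. I gripped each package from above, lowered it until the wrist force showed contact, then released it.

**Seating:** In the last top view each package's top was within 1.5 mm of its seated height. Each was about 1–2 mm from its seat centre, against the 13 mm allowed.

**Opened jar and carton:** Both read within 1 mm of where they stood at the start. The orange look-alikes were not touched.

**Checks that disagreed or fell short:**
- **Camera offset:** The wrist and top cameras differed by about 1–3 mm sideways, mostly in y, and I aimed between them.
- **Final wrist view:** It did not show the tin or the slim carton. Their close checks are from just after I placed them, plus the final top view.
- **Tin tilt:** The tin's tilt read 0.036 rad from only 240 top-view pixels, below the 0.1 limit.
- **Opened carton tilt:** The 1.6 figure is meaningless because it was fitted to a thin strip of one flap. I judged that carton from its unchanged position and the picture.

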